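# Tweezers back among the bonsai tools

### The arm

A 7-joint arm with a two-finger parallel gripper is mounted at the origin on the work surface. World frame = base frame: x ahead of the robot, y to its left, z up, the work surface at z = 0. Lengths are in mm, angles in rad, forces in N, time in s.
With the tool pointing down it reaches from about 400 to 875 mm from the base axis. Payload 4.4 kg.
Tool frame: the origin (TCP) lies midway between the tips of the shut fingers; the grasp point (between the pads) lies 19 mm behind it; z points along the fingers, y is the direction in which the jaws open and shut (so a half turn about z gives the same grasp; the last joint's range is limited). The gripper opens to 85 mm and grips with 20 to 120 N. Pads are 22 mm wide; open, the fingers measure 114 mm over their backs; the gripper's body (76 mm by 85 mm) begins 54 mm behind the grasp point. The pads swing forward as they close: fully open they stand 13 mm farther back than shut.
Start: joints at [-1.235, 0.628, 0.038, 1.517, -0.027, 0.996, -0.02], TCP at [254.177, 598.257, 231.313] pointing down, gripper open.
Joint ranges: [-3.06, 3.06], [-0.37, 2.12], [-1.25, 1.32], [0.18, 2.47], [-1.1, 4.24], [0.23, 1.98], [-2.94, 2.94]. Speed limits (rad/s): [2.57, 2.57, 3.14, 3.14, 3.14, 3.14, 3.14].

### API

Orientations are given as [roll, pitch, yaw] about the fixed x, y, z axes, in that order (R = Rz(yaw) Ry(pitch) Rx(roll)).
In Python, from cell import * gives the robot as it stands. The module is installed in compiled form; this text tells all that it offers.
- The arm moves only by the tool move_arm, never from a script. Its argument "series" is a list of rows, each a list of 2 entries, a list of its own where there are three numbers: the shift along the tool's x, y, z in m, then the turn about the tool's z in rad. In form: [[[x, y, z], yaw], ...]. A call has 1 to 5 rows; each row is the pose to reach, as a shift and turn from the pose measured when the call began, along the tool's axes at that moment; what a row does not reach only later rows make up. A row lasts 1/8 s, in which the tool goes at most 62.5 mm and 10.7 degrees, less where a joint would pass 70% of its speed; a pose out of reach is approached as far as the arm can. A call with a gripper value outside its range is refused whole. "claw" is the opening, from 0 (shut) to 1 (fully open), set as the call begins (left out, the last holds). The fingers move at their own pace and stop on an object; the grip force is fixed at half the most. Time passes only in rows, so rows that repeat a pose let the fingers close. It gives the time, the measured TCP pose, the force and the opening at its end, in the units of the state.
- read_state(): the state, without advancing time (a new reading comes with each control period).
- get_image(name): name is "scene" or "side" or "wrist"; returns the picture (384x512x3 uint8, blue, green, red); there is no depth.
- camera_model(name): a dict with "fov_y" (degrees; the focal length in pixels is half the picture's height over the tangent of half this angle, whatever the lens; pixels are square), "cx", "cy" (the principal point, pixels), "k1" (the pictures are not rectified: a ray, as slopes to the right and down, at radius r is drawn at 1 + k1 r^2 times it, then the intrinsics apply), "pose" (4x4, takes a point from camera to world coordinates); the wrist camera has in their place "tool_from_camera" (4x4, takes a point from camera to tool coordinates, whose origin is the TCP and whose axes are the flange's). Camera axes: x right, y down, z forward; pixel columns grow to the right and rows downward; lengths in mm; the calibration is good to about 2 mm. A picture is of the moment at which its call begins: read the wrist's pose just before it. camera_model takes no time and is no camera call.
- finish_job(): hands the job in, once; it reports no verdict.
The state is a dict: "clock": time; "qpos": joint angles; "qd": joint speeds; "tau": joint torques, N m; "eef_pos": TCP position; "tool_rot": TCP orientation; "force": force on the tool from outside, world axes, zero at the start; "torque": the same for the moment, N m; "width": finger opening in mm.
Only numpy, scipy, OpenCV 4.12 (cv2) and the standard library are available. Lean on these libraries where they do the work, as an engineer would, in place of code of your own. Each camera call takes 0.05 s, during which the arm holds its last target. There are 200 camera calls.

### The job

The bamboo tweezers have dried on their sloped rest: take them off and put them back, tips down, among the tools standing in the crowded brown trough pot, gently nudging those aside to make room. Lower them in the grip until the tips are down at the pot's floor, then let go and leave them standing upright there, with all four tools still standing in the pot. Do not shove the pot about and leave the other things on the bench where they are.

Things in the scene. Friction and masses are not known exactly. Their poses are not given: they have to be found in the camera images.
- tweezers_tips (a point): Centre of the tip end of closed bamboo tweezers: a rigid straight bar 200 mm long, 40 g. Own z runs from tips to head, own y across the two arms. Along own x 12 mm wide throughout; along own y a wedge: 10 mm thick at the tips, 15 mm at 80 mm, 18 mm from 134 mm to the head end at 200 mm (flat-sided head, gripped across y at about 172 mm from the tips).
- tweezers_mid (a point): Middle of the same tweezers, 100 mm from the tips; same axes. At the start they lie in the channel of the sloped rest, 40 degrees from vertical, tips down, head up and towards the robot.
- rest: Sloped plywood drying rest, fixed, origin at its underside. The slope rises towards its own -x, 50 degrees above level, to 125 mm above the bench; the upper 70 mm of the tweezers stick out free beyond it. Two lips 8 mm high form a channel 22 mm wide, a 12 mm step holds the tips. Base 135 x 70 mm.
- trough_floor (a point): Centre of the inner floor of a narrow, heavy (1.2 kg) brown glazed trough pot standing loose on the bench. The floor is 10 mm above its underside; inside 30 mm along own x, 114 mm along own y (the row of tools), 80 mm deep; walls 7 mm, rim 90 mm above the bench. z up.
- case: Clear acrylic box with a lid and a round knob, 94 x 124 x 73 mm high, origin under its centre. A bystander.
- seedling_pot: Small empty round brown glazed pot, 72 mm across, 55 mm high, origin under its centre. A bystander.
- feed_bottle: Brown glass bottle, 52 mm across, 130 mm high, origin under its centre. A bystander.
- root_hook: One of four 45 g tools standing loose in a row along the trough, in any order: wooden handle 22 mm across up to 70 mm, tapering to 11 mm at 105 mm, then a steel rod with a small hook bent over; up to 136 mm high. Heads are up to 18 mm across the row, 8 mm along it. Origin: centre of the foot, z up. Gaps in the row start at 1 to 10 mm; pushed, the tools slide or lean along it.
- rake: One of four 45 g tools standing loose in a row along the trough, in any order: wooden handle 22 mm across up to 70 mm, tapering to 11 mm at 105 mm, then a two-pronged steel fork; up to 136 mm high. Heads are up to 18 mm across the row, 8 mm along it. Origin: centre of the foot, z up. Gaps in the row start at 1 to 10 mm; pushed, the tools slide or lean along it.
- spatula: One of four 45 g tools standing loose in a row along the trough, in any order: wooden handle 22 mm across up to 70 mm, tapering to 11 mm at 105 mm, then a flat steel blade; up to 136 mm high. Heads are up to 18 mm across the row, 8 mm along it. Origin: centre of the foot, z up. Gaps in the row start at 1 to 10 mm; pushed, the tools slide or lean along it.
- brush: One of four 45 g tools standing loose in a row along the trough, in any order: wooden handle 22 mm across up to 70 mm, tapering to 11 mm at 105 mm, then a flat dark brush; up to 136 mm high. Heads are up to 18 mm across the row, 8 mm along it. Origin: centre of the foot, z up. Gaps in the row start at 1 to 10 mm; pushed, the tools slide or lean along it.
Not all that is in view belongs to the job. Of the things that look like the part that bears tweezers_tips, the largest one is meant.

How it is judged:
By the outcome, as a careful person would: the job done as asked, in the order asked, and still so for the second after the job is handed in, with the robot touching nothing.
It also fails if it takes over 53 s, if anything falls off the work surface, if the arm or the gripper's body presses on something with over 40 N, if the wrist force passes 120 N, or if a joint passes its speed limit or range.

## Working session

There is one attempt and no reset: what is moved stays moved. The work goes in short steps, Python scripts to look and compute and a tool call to move; the robot and the scene stay as the last step left them, time stands still between calls to the robot, and variables do not carry over. Pictures are saved under pics/ and viewed, about 8 in all and at most 12, crops included, and the job is handed in when it is done.

Besides the shell and the picture viewer there is one more tool, called after "Call:" as name(argument=value, ...) on one line, values as JSON. move_arm: Moves the arm, as the interface text tells. Its arguments: {"type":"object","properties":{"series":{"type":"array"},"claw":{"type":"number"}},"required":["series"]}

```bash
mkdir -p pics
cat > h.py <<'E'
from cell import *
import numpy as np, cv2
from scipy.spatial.transform import Rotation as R
def cam(n,s=None):
    m=camera_model(n)
    if 'pose' in m: P=np.array(m['pose'])
    else:
        s=s or read_state(); T=np.eye(4); T[:3,:3]=R.from_euler('xyz',s['tool_rot']).as_matrix(); T[:3,3]=s['eef_pos']; P=T@np.array(m['tool_from_camera'])
    return m,P
def ray(m,P,u,v):
    f=192/np.tan(np.radians(m['fov_y']/2)); d=np.array([(u-m['cx'])/f,(v-m['cy'])/f]); rd=np.hypot(*d); r=rd
    for _ in range(30): r=rd/(1+m['k1']*r*r)
    if rd>0: d=d*r/rd
    v=P[:3,:3]@np.array([d[0],d[1],1]); return P[:3,3],v/np.linalg.norm(v)
def plane(m,P,u,v,z):
    o,d=ray(m,P,u,v); return o+d*(z-o[2])/d[2]
def proj(m,P,X):
    f=192/np.tan(np.radians(m['fov_y']/2)); c=P[:3,:3].T@(np.array(X)-P[:3,3]); d=c[:2]/c[2]; d=d*(1+m['k1']*(d@d)); return d*f+[m['cx'],m['cy']]
def tri(o1,d1,o2,d2):
    A=np.c_[d1,-d2]; t=np.linalg.lstsq(A,o2-o1,rcond=None)[0]; p,q=o1+t[0]*d1,o2+t[1]*d2; return (p+q)/2,np.linalg.norm(p-q)
E
python3 - <<'E'
from h import *
s=read_state(); print(s)
for n in ['scene','side','wrist']:
    i=get_image(n); cv2.imwrite(f'pics/{n}0.png',i); m=camera_model(n); print(n,m)
a=[cv2.imread(f'pics/{n}0.png') for n in ['scene','side']]
for n,i in zip(['scene','side'],a): cv2.imwrite(f'pics/{n}0b.png',cv2.resize(i,(800,600),interpolation=cv2.INTER_CUBIC))
E
```

```text
{'clock': 0.0, 'qpos': array([-1.2347932 ,  0.62933608,  0.03846068,  1.51834616, -0.02698912,
        0.99635834, -0.01999686]), 'qd': array([-0.00055394, -0.00116733,  0.00233175, -0.0010614 ,  0.00069999,
        0.00212028, -0.00097017]), 'tau': array([-1.33808257e-04, -5.63406551e+01,  1.22605138e+00, -1.93443364e+01,
        1.09112533e-02,  1.07231058e-02, -1.12477758e-05]), 'eef_pos': array([253.9397667 , 597.65570162, 230.40296902]), 'tool_rot': array([-3.13966378e+00,  4.50428861e-05,  2.73978397e+00]), 'force': array([ 0.57901564, -0.42128085, -0.44810377]), 'torque': array([-0.02013902, -0.04038553,  0.02498945]), 'width': 85.13556686119651}
scene {'fov_y': 48.22376009377095, 'cx': 253.46471548533026, 'cy': 191.39555937264302, 'k1': -0.11580296593223223, 'pose': array([[-2.32171991e-01,  6.12239845e-01, -7.55816472e-01,
         1.24008466e+03],
       [ 9.72595598e-01,  1.36213495e-01, -1.88424217e-01,
         7.95804522e+01],
       [-1.24084098e-02, -7.78850599e-01, -6.27086737e-01,
         6.47794927e+02],
       [ 0.00000000e+00,  0.00000000e+00,  0.00000000e+00,
 
[... 264 characters left out ...]
498e-01,  7.76240289e-01,
        -9.43646056e+02],
       [ 6.14300205e-03, -7.86723957e-01, -6.17274396e-01,
         7.97571919e+02],
       [ 0.00000000e+00,  0.00000000e+00,  0.00000000e+00,
         1.00000000e+00]])}
wrist {'fov_y': 60.93349685612773, 'cx': 257.44882593173526, 'cy': 193.7863950380093, 'k1': -0.009187956129848506, 'tool_from_camera': array([[ 1.08003937e-03, -9.48500657e-01, -3.16773320e-01,
         8.08135112e+01],
       [ 9.99999347e-01,  9.06252732e-04,  6.95946731e-04,
         2.95646580e-01],
       [-3.73029245e-04, -3.16773865e-01,  9.48501017e-01,
        -1.43203177e+02],
       [ 0.00000000e+00,  0.00000000e+00,  0.00000000e+00,
         1.00000000e+00]])}
```

View pics/scene0b.png

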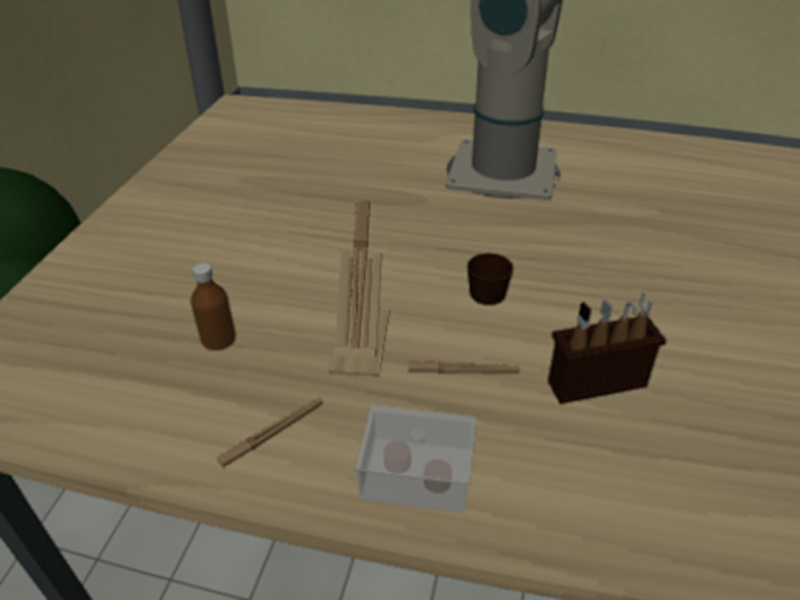

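View pics/side0b.png

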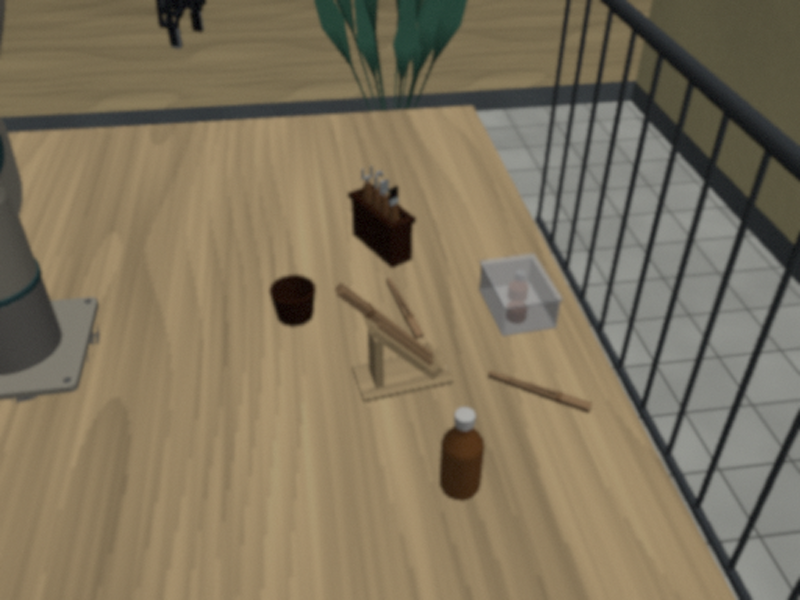

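The scene view shows the tweezers on the rest, with the head at about (362,202) and tips at about (356,350). It also shows the trough rim at about (553–663, 318–350) with four tools, two smaller decoy tweezers lying flat, and the case, bottle and seedling pot. The side view shows the head at (338,288), the tips at (431,360) and the trough at (350–413, 190–265).

Run:
```python
from h import *
k=.64
S=cam('scene');D=cam('side')
def t(a,b): p,e=tri(*ray(*S,a[0]*k,a[1]*k),*ray(*D,b[0]*k,b[1]*k)); print(p.round(1),round(e,1)); return p
h=t((362,203),(338,289)); ti=t((355,350),(431,360)); print(np.linalg.norm(h-ti))
for p in [(553,333),(570,352),(663,340),(652,320)]: print('rim',plane(*S,p[0]*k,p[1]*k,90).round(1))
for p in [(350,195),(390,220),(413,217),(373,190)]: print('rimD',plane(*D,p[0]*k,p[1]*k,90).round(1))
a=[cv2.imread('pics/scene0.png')[175:265,335:440],cv2.imread('pics/side0.png')[95:180,205:280]]
c=np.hstack([cv2.resize(cv2.convertScaleAbs(i,alpha=2.2),(400,340),interpolation=cv2.INTER_CUBIC) for i in a])
cv2.imwrite('pics/crop1.png',c)
c=cv2.imread('pics/wrist0.png');cv2.imwrite('pics/w0.png',c)
```

```text
[ 477.7 -154.7  178.6] 4.8
[ 605.7 -137.8   21.4] 1.0
203.45787688216691
rim [591.  119.4  90. ]
rim [621.5 141.7  90. ]
rim [574.7 255.9  90. ]
rim [538.  244.3  90. ]
rimD [527.2 226.   90. ]
rimD [585.4 136.1  90. ]
rimD [625.1 139.5  90. ]
rimD [569.3 237.   90. ]
```

View pics/crop1.png

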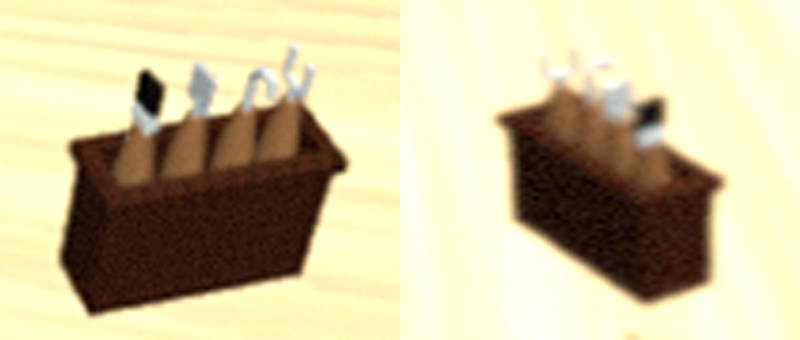

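Call:
move_arm(series=[[[-0.458,-0.252,-0.03],-0.8],[[-0.458,-0.252,-0.03],-0.8],[[-0.458,-0.252,-0.03],-0.8],[[-0.458,-0.252,-0.03],-0.8],[[-0.458,-0.252,-0.03],-0.8]])

```text
clock: 0.78
eef_pos: [447.8, 350.9, 249.0]
tool_rot: [-3.141, -0.001, -2.741]
force: [0.9, 0.3, 0.1]
width: 85.5
```

```bash
cat >> h.py <<'E'
def go(target,yaw):
    s=read_state(); M=R.from_euler('xyz',s['tool_rot']).as_matrix()
    print('pos',s['eef_pos'].round(1),'rot',s['tool_rot'].round(3),'t',round(s['clock'],2),'shift',(M.T@(np.array(target)-s['eef_pos'])/1000).round(4),'turn',round(-((yaw-s['tool_rot'][2]+np.pi)%(2*np.pi)-np.pi),3),'q',s['qpos'].round(2),'F',s['force'].round(1),'w',round(s['width'],1))
E
python3 -c "
from h import *
go((577,187,260),3.55)"
```

```text
pos [447.8 350.9 249. ] rot [-3.141e+00 -1.000e-03 -2.741e+00] t 0.78 shift [-0.055  -0.2014 -0.0109] turn -0.007 q [-0.6   0.5  -0.18  1.72  0.11  0.93  1.16] F [0.9 0.3 0.1] w 85.5
```

Call:
move_arm(series=[[[-0.055,-0.201,-0.01],0],[[-0.055,-0.201,-0.01],0],[[-0.055,-0.201,-0.01],0],[[-0.055,-0.201,-0.01],0],[[-0.055,-0.201,-0.01],0]])

```text
clock: 1.4
eef_pos: [578.0, 184.7, 258.7]
tool_rot: [-3.14, -0.002, -2.745]
force: [0.4, 0.1, 0.9]
width: 85.6
```

Run:
```python
from h import *
go((478,-155,260),3.27)
s=read_state(); i=get_image('wrist'); cv2.imwrite('pics/pot.png',i); np.save('pot.npy',cam('wrist',s)[1])
cv2.imwrite('pics/potb.png',cv2.resize(cv2.convertScaleAbs(i,alpha=1.8),(800,600),interpolation=cv2.INTER_CUBIC))
```

```text
pos [578.  184.7 258.7] rot [-3.140e+00 -2.000e-03 -2.745e+00] t 1.4 shift [ 0.2233 -0.2748 -0.0004] turn 0.268 q [-0.26  0.54 -0.16  1.61  0.1   1.    1.52] F [0.4 0.1 0.9] w 85.6
```

View pics/potb.png

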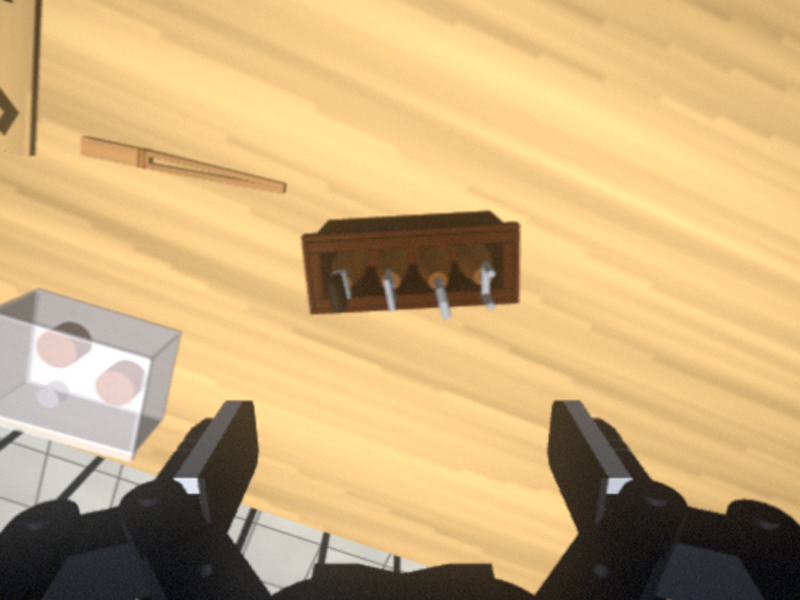

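Wrist view: the trough rim corners are at (303,236), (519,223), (519,302) and (311,313). The tool necks run left to right at about (345,283), (391,279), (438,279) and (483,275), with the brush leftmost.

Run:
```python
from h import *
k=.64; m=camera_model('wrist'); P=np.load('pot.npy')
c=[plane(m,P,u*k,v*k,90) for u,v in [(303,236),(519,223),(519,302),(311,313)]]
for x in c: print(x.round(1))
C=np.mean(c,0); e=(c[1]+c[2]-c[0]-c[3])[:2]; e/=np.linalg.norm(e); n=np.array([-e[1],e[0]])
print('C',C.round(1),'e',e.round(3),'yaw',np.arctan2(e[1],e[0])-np.pi/2+np.pi, [np.linalg.norm(c[i]-c[i-1]).round(1) for i in range(4)])
for z,l in [(115,[(345,279),(391,279),(438,279),(483,272)]),(90,[(318,255),(505,245)])]:
  for u,v in l:
    d=plane(m,P,u*k,v*k,z)[:2]-C[:2]; print(z,'s',(d@e).round(1),'n',(d@n).round(1))
i=cv2.imread('pics/pot.png')[130:210,185:340]; cv2.imwrite('pics/potc.png',cv2.resize(cv2.convertScaleAbs(i,alpha=3.5),None,fx=5,fy=5,interpolation=cv2.INTER_CUBIC))
```

```text
[583.1 119.8  90. ]
[524.2 239.3  90. ]
[569.8 262.4  90. ]
[628.9 141.3  90. ]
C [576.5 190.7  90. ] e [-0.44   0.898] yaw 3.597741501311903 [np.float64(50.5), np.float64(133.2), np.float64(51.1), np.float64(134.7)]
115 s -39.8 n 3.1
115 s -13.0 n 1.5
115 s 14.4 n -0.0
115 s 40.7 n 2.7
90 s -58.6 n 12.8
90 s 58.1 n 12.3
```

View pics/potc.png

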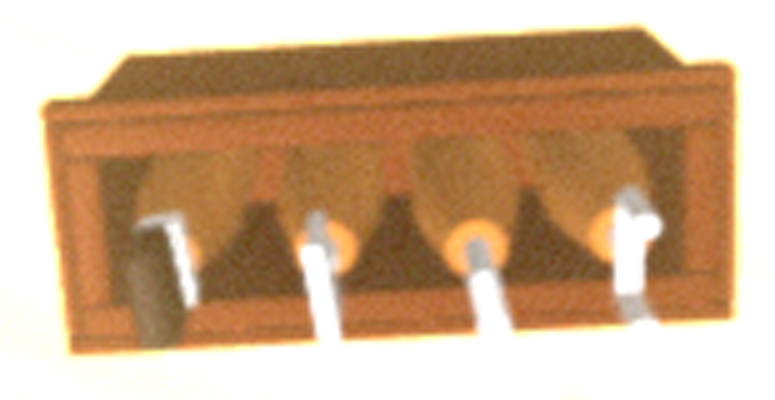

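Call:
move_arm(series=[[[0.223,-0.275,0],0.268],[[0.223,-0.275,0],0.268],[[0.223,-0.275,0],0.268],[[0.223,-0.275,0],0.268],[[0.223,-0.275,0],0.268]])

```text
clock: 2.08
eef_pos: [489.2, -111.8, 259.3]
tool_rot: [3.141, -0.001, -3.006]
force: [1.4, -0.5, -0.6]
width: 85.7
```

```bash
python3 -c "
from h import *
go((495,-152,260),3.27)"
```

```text
pos [ 489.2 -111.8  259.3] rot [ 3.141e+00 -1.000e-03 -3.006e+00] t 2.08 shift [-0.0003 -0.0406 -0.0007] turn 0.008 q [ 0.21  0.38 -0.06  1.89  0.03  0.88  1.84] F [ 1.4 -0.5 -0.6] w 85.7
```

The crop shows necks at s ≈ −38, −12.5, +14.5 and +39.5 mm along the trough. The middle gap is about 5 mm at handle height and the necks are 27 mm apart there, so I'll insert in the middle gap at s ≈ +1.

Call:
move_arm(series=[[[0,-0.04,0],0.0],[[0,-0.04,0],0.0],[[0,-0.04,0],0.0]])

```text
clock: 2.45
eef_pos: [494.7, -148.7, 259.2]
tool_rot: [3.14, -0.001, -3.002]
force: [0.1, 1.0, 0.1]
width: 85.6
```

Run:
```python
from h import *
s=read_state(); i=get_image('wrist'); cv2.imwrite('pics/tw.png',i); np.save('tw.npy',cam('wrist',s)[1])
cv2.imwrite('pics/twb.png',cv2.resize(cv2.convertScaleAbs(i,alpha=1.4),(800,600),interpolation=cv2.INTER_CUBIC))
go((0,0,0),3.27)
```

```text
pos [ 494.8 -148.6  259.2] rot [ 3.140e+00 -1.000e-03 -3.002e+00] t 2.5 shift [0.4688 0.2156 0.2603] turn 0.011 q [ 0.28  0.4  -0.05  1.85  0.03  0.89  1.92] F [ 0.3  0.5 -0.3] w 85.4
```

View pics/twb.png

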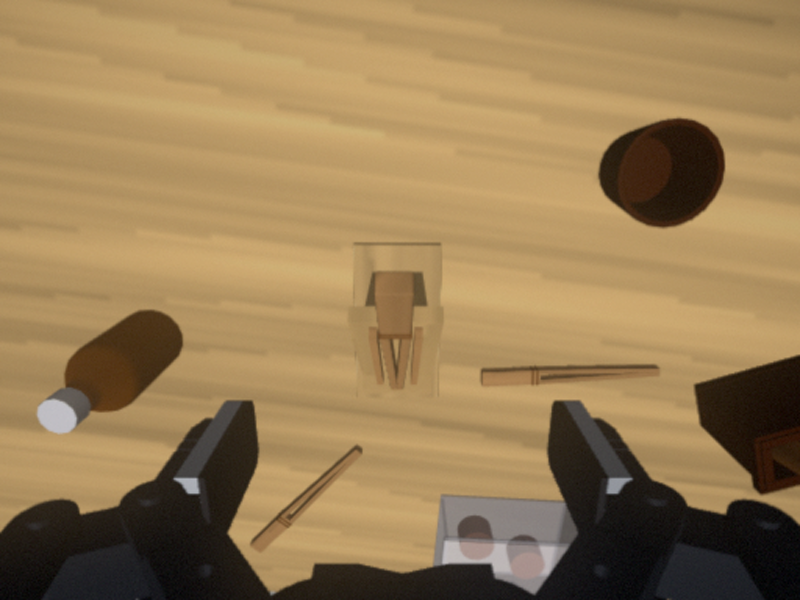

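Wrist view: the tweezer head end is centred at (395,272), the tips are near (399,388), and the rest outline is symmetric about x≈397. The tweezers are nearly aligned with tool x.

Run:
```python
from h import *
k=.64; m=camera_model('wrist'); P=np.load('tw.npy'); W=(m,P)
S=cam('scene');D=cam('side')
for n,w,s,d in [('head',(395.5,272),(362,202),(338,287)),('tip',(399,388),(355,350),(431,360))]:
    r=[ray(*W,w[0]*k,w[1]*k),ray(*S,s[0]*k,s[1]*k),ray(*D,d[0]*k,d[1]*k)]
    A=sum(np.eye(3)-np.outer(d,d) for o,d in r); b=sum((np.eye(3)-np.outer(d,d))@o for o,d in r); p=np.linalg.solve(A,b)
    print(n,p.round(1),[np.linalg.norm((np.eye(3)-np.outer(d,d))@(p-o)).round(1) for o,d in r])
for z in (170,185): print('head',z,[plane(m,P,u*k,272*k,z).round(1) for u in (376,395.5,415)])
for z in (20,30): print('tip',plane(m,P,399*k,388*k,z).round(1))
print('rest top/bot',plane(m,P,397*k,242*k,0).round(1),plane(m,P,398*k,396*k,0).round(1))
```

```text
head [ 476.3 -154.3  180.1] [np.float64(2.1), np.float64(3.3), np.float64(3.2)]
tip [ 609.  -136.3   24. ] [np.float64(4.6), np.float64(0.9), np.float64(4.4)]
head 170 [array([ 478.1, -163.2,  170. ]), array([ 476.8, -154.2,  170. ]), array([ 475.5, -145.1,  170. ])]
head 185 [array([ 474., -163.,  185.]), array([ 472.8, -154.5,  185. ]), array([ 471.6, -146. ,  185. ])]
tip [ 615.6 -133.8   20. ]
tip [ 610.4 -134.5   30. ]
rest top/bot [ 497.2 -152.     0. ] [ 634.1 -132.2    0. ]
```

Call:
move_arm(series=[[[0,-0.003,0.05],0],[[0,-0.003,0.09],0],[[0,-0.003,0.11],0],[[0,-0.003,0.121],0],[[0,-0.003,0.121],0]])

```text
clock: 3.12
eef_pos: [495.0, -150.0, 137.9]
tool_rot: [3.139, -0.002, -3.0]
force: [-0.4, 0.1, 0.1]
width: 85.2
```

Call:
move_arm(series=[[[0,0,0],0],[[0,0,0],0],[[0,0,0],0],[[0,0,0],0],[[0,0,0],0]], claw=0)

```text
clock: 3.75
eef_pos: [495.2, -150.3, 138.4]
tool_rot: [3.139, -0.002, -3.0]
force: [-1.2, -0.3, 4.0]
width: 17.4
```

Run:
```python
from h import *
go((0,0,0),3.28)
a=[get_image(n) for n in ['side','wrist']]
cv2.imwrite('pics/side1.png',a[0]);cv2.imwrite('pics/wrist1.png',a[1])
```

```text
pos [ 495.2 -150.3  138.4] rot [ 3.139e+00 -2.000e-03 -3.000e+00] t 3.75 shift [0.4688 0.2185 0.1396] turn 0.004 q [ 0.27  0.58 -0.05  1.97  0.04  0.6   1.91] F [-1.2 -0.3  4. ] w 17.4
```

Call:
move_arm(series=[[[0,0,-0.02],0],[[0,0,-0.06],0],[[0,0,-0.11],0],[[0,0,-0.115],0],[[0,0,-0.115],0]])

```text
clock: 4.47
eef_pos: [495.1, -150.4, 253.0]
tool_rot: [3.139, -0.002, -3.0]
force: [-0.7, -0.2, -0.5]
width: 17.0
```

Run:
```python
from h import *
go((0,0,0),3.28)
a=[get_image(n) for n in ['side','scene']]
cv2.imwrite('pics/x.png',cv2.resize(np.hstack([a[0][100:300,150:350],a[1][60:260,160:360]]),(800,400),interpolation=cv2.INTER_CUBIC)*1)
cv2.imwrite('pics/side2.png',a[0])
```

```text
pos [ 495.1 -150.4  253. ] rot [ 3.139e+00 -2.000e-03 -3.000e+00] t 4.47 shift [0.4684 0.2182 0.2544] turn 0.003 q [ 0.28  0.41 -0.06  1.85  0.03  0.88  1.93] F [-0.7 -0.2 -0.5] w 17.0
```

View pics/x.png

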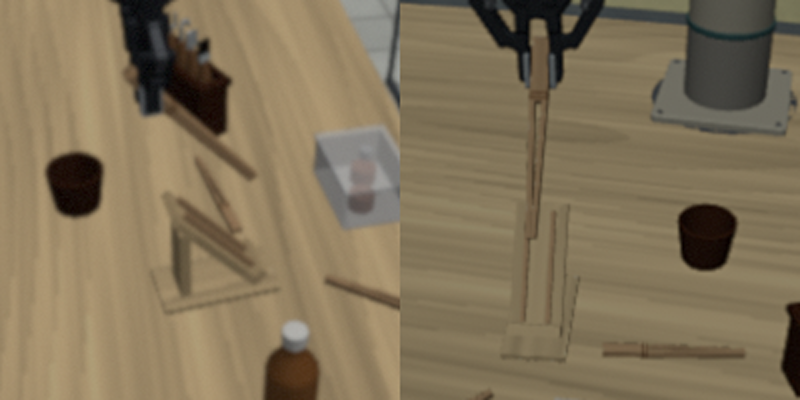

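Call:
move_arm(series=[[[0.05,0,0],0],[[0.105,0,0],0],[[0.11,0,0],0],[[0.11,0,0.027],0],[[0.11,0,0.027],0]])

```text
clock: 5.2
eef_pos: [384.4, -165.0, 223.7]
tool_rot: [3.136, -0.008, -2.999]
force: [-0.1, -0.2, -0.6]
width: 17.5
```

Run:
```python
from h import *
go((0,0,0),3.28)
a=get_image('side')
cv2.imwrite('pics/side3.png',a)
cv2.imwrite('pics/y.png',cv2.resize(a[120:270,150:350],(800,600),interpolation=cv2.INTER_CUBIC))
```

```text
pos [ 384.4 -165.   223.7] rot [ 3.136 -0.008 -2.999] t 5.2 shift [0.3553 0.2165 0.2279] turn 0.004 q [ 0.38  0.32 -0.05  2.12  0.02  0.71  2.03] F [-0.1 -0.2 -0.6] w 17.5
```

View pics/y.png

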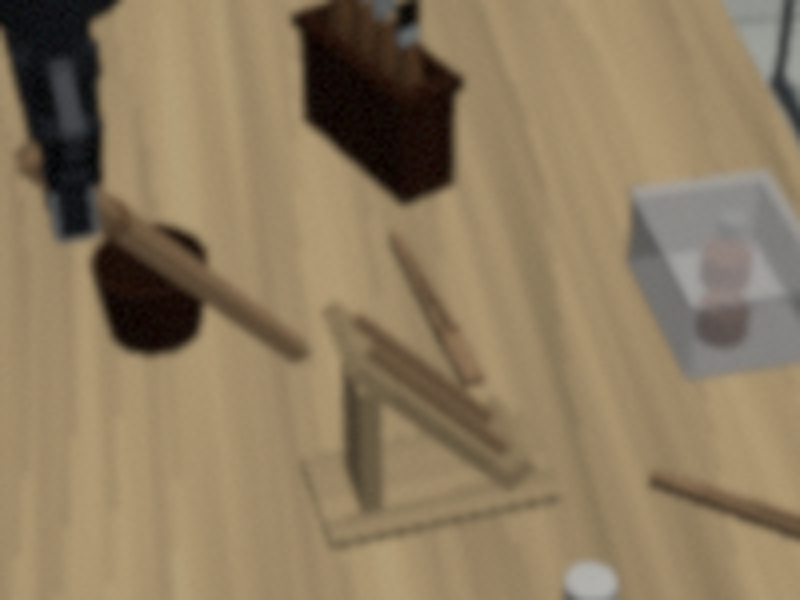

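The side view shows the tweezers still about 40° tilted, with the tips at (303,355) just behind the rest's top edge at (335,330). I'll push the tips against that fixed edge so the tweezers pivot upright in the grip.

Call:
move_arm(series=[[[-0.018,0,0],0],[[-0.03,0,-0.004],0],[[-0.043,0,-0.01],0],[[-0.056,0,-0.015],0],[[-0.07,0,-0.02],0]])

```text
clock: 5.88
eef_pos: [455.5, -155.2, 244.6]
tool_rot: [3.137, -0.007, -2.999]
force: [-5.4, -0.1, -0.0]
width: 17.3
```

```bash
cat > look.py <<'E'
from h import *
import sys
go((0,0,0),3.28)
cv2.imwrite(f'pics/{sys.argv[1]}_o.png',get_image('side')); 
a=cv2.imread(f'pics/{sys.argv[1]}_o.png')
s=read_state(); u,v=proj(*cam('side'),s['eef_pos']-[0,0,40]); u=int(np.clip(u,100,412));v=int(np.clip(v,75,309))
print('crop origin',u-100,v-75,'x4'); cv2.imwrite(f'pics/{sys.argv[1]}.png',cv2.resize(a[v-75:v+75,u-100:u+100],(800,600),interpolation=cv2.INTER_CUBIC))
E
python3 look.py p1
```

```text
pos [ 455.5 -155.2  244.6] rot [ 3.137 -0.007 -2.999] t 5.88 shift [0.4271 0.2171 0.2486] turn 0.004 q [ 0.31  0.38 -0.05  1.95  0.02  0.83  1.96] F [-5.4 -0.1 -0. ] w 17.3
crop origin 106 101 x4
```

Wrist force is −5.4 N, so the tips are on the edge and the pivot is working. Continuing.

Call:
move_arm(series=[[[-0.013,0,-0.003],0],[[-0.026,0,-0.005],0],[[-0.039,0,-0.007],0],[[-0.052,0,-0.008],0],[[-0.052,0,-0.008],0]])

```text
clock: 6.55
eef_pos: [511.5, -147.1, 253.1]
tool_rot: [3.138, -0.001, -2.997]
force: [-1.1, 0.6, -1.2]
width: 17.3
```

```bash
python3 look.py p2
```

```text
pos [ 511.5 -147.1  253.1] rot [ 3.138e+00 -1.000e-03 -2.997e+00] t 6.55 shift [0.4848 0.2182 0.2542] turn 0.006 q [ 0.27  0.43 -0.06  1.82  0.03  0.89  1.92] F [-1.1  0.6 -1.2] w 17.3
crop origin 132 93 x4
```

View pics/p2.png

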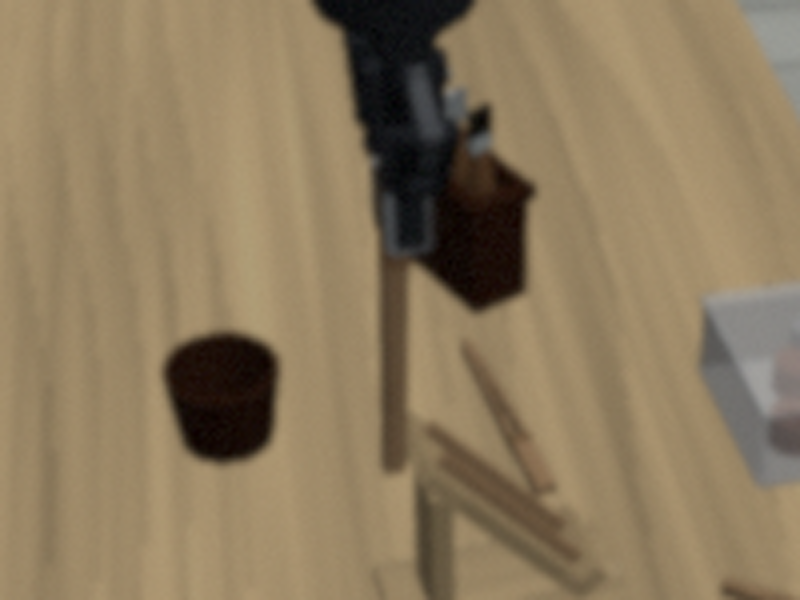

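The tweezers now look nearly vertical. The axis in the crop runs about (394,262) to (394,467). I'll work out the tilt from those pixels.

Run:
```python
from h import *
D=cam('side'); s=read_state(); G=s['eef_pos']+[0,0,19]
hd=np.array([.99,.141,0])
for th in (-6,-3,0,3,6):
    t=np.radians(th); f=lambda L:(proj(*D,G+L*(hd*np.sin(t)-np.array([0,0,np.cos(t)])))-[132,93])*4
    print(th,'tip ahead:', f(0).round(1),f(45).round(1),f(172).round(1))
i=cv2.imread('pics/p2_o.png'); hsv=cv2.cvtColor(i,cv2.COLOR_BGR2HSV)
for v in range(160,210,6): print(v,[tuple(i[v,u]) for u in (222,226,230,234,238)], ) if v in(160,202) else None
# bar edges via horizontal gradient in grey, subpixel
g=cv2.GaussianBlur(cv2.cvtColor(i,cv2.COLOR_BGR2GRAY).astype(float),(1,5),0)
for v in range(162,208,5):
    r=g[v,220:245]; dr=np.diff(r); print(v, 220.5+dr.argmin(), 220.5+dr[8:].argmax()+8)
```

```text
-6 tip ahead: [399.3 203. ] [392.8 280.2] [376.  477.1]
-3 tip ahead: [399.3 203. ] [397.4 279.7] [392.3 474.8]
0 tip ahead: [399.3 203. ] [402. 279.] [408.6 472. ]
3 tip ahead: [399.3 203. ] [406.6 278.1] [424.8 468.4]
6 tip ahead: [399.3 203. ] [411.1 277. ] [440.9 464.3]
160 [(np.uint8(107), np.uint8(141), np.uint8(162)), (np.uint8(85), np.uint8(112), np.uint8(132)), (np.uint8(43), np.uint8(62), np.uint8(79)), (np.uint8(79), np.uint8(107), np.uint8(125)), (np.uint8(57), np.uint8(76), np.uint8(90))]
202 [(np.uint8(105), np.uint8(137), np.uint8(158)), (np.uint8(92), np.uint8(123), np.uint8(142)), (np.uint8(51), np.uint8(70), np.uint8(88)), (np.uint8(78), np.uint8(104), np.uint8(122)), (np.uint8(81), np.uint8(111), np.uint8(128))]
162 226.5 233.5
167 226.5 233.5
172 226.5 233.5
177 226.5 233.5
182 226.5 233.5
187 226.5 233.5
192 226.5 233.5
197 226.5 233.5
202 226.5 233.5
207 226.5 232.5
```

Tilt is about 2°, with the tips slightly towards the robot, which is within the fit. Raising now, then moving over the trough.

Call:
move_arm(series=[[[0.0,0,-0.03],0],[[0.0,0,-0.07],0],[[0,0,-0.077],0],[[0,0,-0.077],0]])

```text
clock: 7.1
eef_pos: [512.0, -147.4, 330.6]
tool_rot: [3.138, 0.002, -2.997]
force: [-0.3, 0.3, -1.2]
width: 17.1
```

```bash
python3 -c "
from h import *
go((581,194,330),3.598)"
```

```text
pos [ 512.  -147.4  330.6] rot [ 3.138e+00  2.000e-03 -2.997e+00] t 7.1 shift [-0.1173  0.3279  0.0019] turn -0.312 q [ 0.27  0.36 -0.06  1.7   0.02  1.08  1.92] F [-0.3  0.3 -1.2] w 17.1
```

Call:
move_arm(series=[[[-0.015,0.04,0],-0.06],[[-0.03,0.085,0],-0.12],[[-0.048,0.13,0],-0.18],[[-0.064,0.175,0],-0.25],[[-0.08,0.22,0],-0.312]])

```text
clock: 7.72
eef_pos: [559.3, 83.4, 330.0]
tool_rot: [3.138, 0.002, -2.683]
force: [0.7, -0.2, -0.7]
width: 16.9
```

```bash
python3 -c "
from h import *
go((581,194,330),3.598)"
```

```text
pos [559.3  83.4 330. ] rot [ 3.138e+00  2.000e-03 -2.683e+00] t 7.72 shift [-0.0684  0.0896  0.0004] turn 0.002 q [-0.07  0.41 -0.19  1.62  0.08  1.12  1.75] F [ 0.7 -0.2 -0.7] w 16.9
```

Call:
move_arm(series=[[[-0.03,0.04,0],0],[[-0.055,0.072,0],0],[[-0.068,0.09,0],0],[[-0.068,0.09,0],0],[[-0.068,0.09,0],0]])

```text
clock: 8.35
eef_pos: [580.6, 191.6, 330.0]
tool_rot: [3.14, 0.0, -2.686]
force: [-0.2, -0.2, -1.4]
width: 17.0
```

Run:
```python
from h import *
go((581,194,330),3.598)
s=read_state(); P=cam('wrist',s)[1]; np.save('w2.npy',P); w=get_image('wrist'); sd=get_image('side'); sc=get_image('scene')
for n,i in [('w2',w),('sd2',sd),('sc2',sc)]: cv2.imwrite(f'pics/{n}.png',i)
W=cv2.resize(cv2.convertScaleAbs(w[100:300,140:360],alpha=2),(440,400),interpolation=cv2.INTER_CUBIC)
b=[cv2.resize(cv2.convertScaleAbs(x,alpha=1.8),(360,300),interpolation=cv2.INTER_CUBIC) for x in (sd[60:160,200:320],sc[140:240,330:450])]
c=np.zeros((600,800,3),np.uint8); c[:400,:440]=W; c[:300,440:]=b[0]; c[300:,440:]=b[1]; cv2.imwrite('pics/v10.png',c)
m=camera_model('wrist'); print('tip pred',proj(m,P,s['eef_pos']+[0,0,-153]))
```

```text
pos [580.6 191.6 330. ] rot [ 3.14   0.    -2.686] t 8.35 shift [-0.0014  0.002   0.    ] turn -0.001 q [-0.24  0.49 -0.2   1.49  0.1   1.17  1.57] F [-0.2 -0.2 -1.4] w 17.0
tip pred [257.36135002 175.35460578]
```

View pics/v10.png

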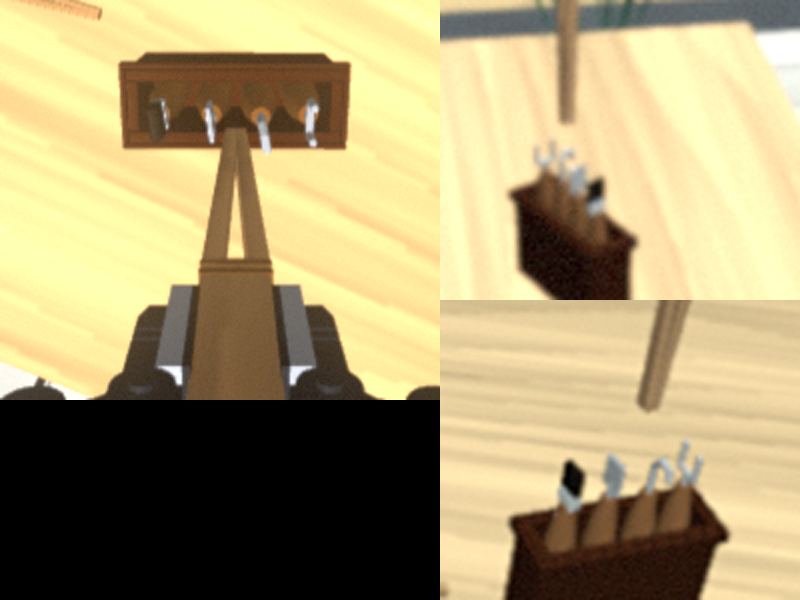

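The tweezers hang over the trough and the yaw is aligned with the rim. In the wrist crop the tip is at (236,129) and the rim corners are (120,62), (350,62), (347,147) and (126,147). The necks are near (163,112), (212,112), (261,115) and (307,110).

Run:
```python
from h import *
m=camera_model('wrist'); P=np.load('w2.npy'); q=lambda u,v,z: plane(m,P,140+u/2,100+v/2,z)
c=np.array([q(u,v,90) for u,v in [(120,62),(350,62),(347,147),(126,147)]]); C=c.mean(0)
e=(c[1]+c[2]-c[0]-c[3])[:2]; e/=np.linalg.norm(e); n=np.array([-e[1],e[0]]); print('C',C.round(1),'e',e.round(3),[np.linalg.norm(c[i]-c[i-1]).round(1) for i in range(4)])
f=lambda p:(((p[:2]-C[:2])@e).round(1),((p[:2]-C[:2])@n).round(1))
for u,v in [(163,112),(212,112),(261,114),(310,110)]: print('neck',f(q(u,v,115)))
print('inner',[f(q(u,82,90)) for u in (137,335)])
t=q(236,129,177); print('tip camera-side edge',t.round(1),f(t),'TCP',f(np.array([580.6,191.6])))
# tip triangulated from side & scene: side crop (567,122)-> , scene crop (650,410)
T,err=tri(*ray(*cam('side'),200+(567-440)/3,60+122/3),*ray(*cam('scene'),330+(650-440)/3,140+(407-300)/3)); print(T.round(1),err,f(T))
# pot rim via side/scene on z=90
D=cam('side');S=cam('scene')
for nm,pts in [('side',[(512,193),(636,238)]),('scene',[(514,522),(728,534),(683,487)])]:
  for u,v in pts:
    p=plane(*cam(nm),(200 if nm=='side' else 330)+(u-440)/3,(60+v/3) if nm=='side' else 140+(v-300)/3,90); print(nm,p.round(1),f(p))
```

```text
C [576.6 190.4  90. ] e [-0.441  0.898] [np.float64(51.1), np.float64(133.8), np.float64(51.1), np.float64(134.0)]
neck (np.float64(-40.6), np.float64(1.3))
neck (np.float64(-13.3), np.float64(1.3))
neck (np.float64(14.0), np.float64(0.1))
neck (np.float64(41.3), np.float64(2.4))
inner [(np.float64(-58.0), np.float64(13.9)), (np.float64(58.3), np.float64(13.9))]
tip camera-side edge [571.  187.5 177. ] (np.float64(-0.1), np.float64(6.3)) TCP (np.float64(-0.7), np.float64(-4.2))
[574.4 190.5 180.2] 1.4513833094341377 (np.float64(1.0), np.float64(1.9))
side [527.5 228.5  90. ] (np.float64(55.8), np.float64(27.2))
side [627.3 136.9  90. ] (np.float64(-70.4), np.float64(-22.0))
scene [593.3 121.   90. ] (np.float64(-69.7), np.float64(15.6))
scene [575.2 259.1  90. ] (np.float64(62.3), np.float64(-29.0))
scene [532.8 232.   90. ] (np.float64(56.7), np.float64(20.9))
```

The tip sits at s≈0, n≈+1 and the middle gap is centred at s≈0.3. Lowering now.

Call:
move_arm(series=[[[-0.001,0.001,0.03],0],[[-0.001,0.001,0.06],0],[[-0.001,0.001,0.075],0],[[-0.001,0.001,0.085],0],[[-0.001,0.001,0.095],0]])

```text
clock: 9.12
eef_pos: [581.9, 193.6, 235.9]
tool_rot: [3.14, 0.003, -2.687]
force: [-0.9, 0.2, 0.1]
width: 16.7
```

Call:
move_arm(series=[[[0,0,0.005],0],[[0,0,0.01],0],[[0,0,0.015],0],[[0,0,0.02],0],[[0,0,0.02],0]])

```text
clock: 9.75
eef_pos: [581.7, 193.6, 215.4]
tool_rot: [3.14, 0.002, -2.687]
force: [1.0, -0.2, -1.8]
width: 16.8
```

Call:
move_arm(series=[[[0,0,0.004],0],[[0,0,0.008],0],[[0,0,0.012],0],[[0,0,0.016],0],[[0,0,0.018],0]])

```text
clock: 10.38
eef_pos: [581.6, 193.5, 197.1]
tool_rot: [3.14, 0.002, -2.687]
force: [-1.0, 0.2, -0.8]
width: 17.3
```

Call:
move_arm(series=[[[0,0,0.004],0],[[0,0,0.008],0],[[0,0,0.012],0],[[0,0,0.016],0],[[0,0,0.018],0]])

```text
clock: 11.0
eef_pos: [581.5, 193.6, 178.8]
tool_rot: [3.139, 0.002, -2.687]
force: [-0.6, 0.0, -0.3]
width: 17.3
```

```bash
cat > v.py <<'E'
from h import *
import sys
sd=get_image('side'); sc=get_image('scene')
cv2.imwrite('pics/'+sys.argv[1],np.hstack([cv2.resize(cv2.convertScaleAbs(x,alpha=2),(400,400),interpolation=cv2.INTER_CUBIC) for x in (sd[60:180,190:310],sc[135:255,330:450])]))
E
python3 v.py v11.png
```

```text
(no output)
```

View pics/v11.png

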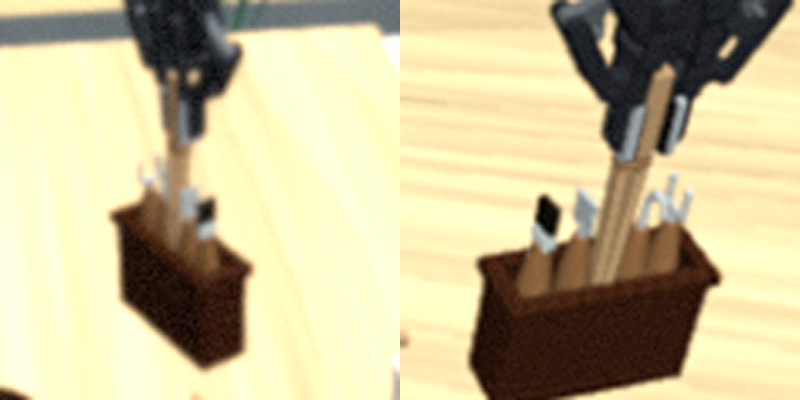

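The tweezers are in the middle gap of the trough with two tools standing on each side. Now down to the floor, watching the force.

Call:
move_arm(series=[[[0,0,0.004],0],[[0,0,0.008],0],[[0,0,0.011],0],[[0,0,0.013],0],[[0,0,0.013],0]])

```text
clock: 11.72
eef_pos: [581.3, 193.6, 165.5]
tool_rot: [3.139, 0.001, -2.687]
force: [0.1, 0.3, -0.1]
width: 17.0
```

Call:
move_arm(series=[[[0,0,0.001],0],[[0,0,0.002],0],[[0,0,0.003],0]])

```text
clock: 12.1
eef_pos: [581.3, 193.6, 162.6]
tool_rot: [3.139, 0.001, -2.686]
force: [0.6, -0.6, 0.1]
width: 17.1
```

Call:
move_arm(series=[[[0,0,0.001],0],[[0,0,0.002],0],[[0,0,0.002],0]])

```text
clock: 12.48
eef_pos: [581.3, 193.6, 160.4]
tool_rot: [3.139, 0.001, -2.687]
force: [-0.3, 0.5, -0.6]
width: 17.5
```

Call:
move_arm(series=[[[0,0,0.001],0],[[0,0,0.002],0],[[0,0,0.002],0]])

```text
clock: 12.85
eef_pos: [581.3, 193.6, 158.6]
tool_rot: [3.139, 0.001, -2.687]
force: [0.7, 0.1, 1.5]
width: 17.2
```

Call:
move_arm(series=[[[0,0,0.001],0],[[0,0,0.002],0],[[0,0,0.002],0]])

```text
clock: 13.22
eef_pos: [581.8, 193.9, 158.4]
tool_rot: [3.14, 0.003, -2.687]
force: [-3.1, -1.8, 12.0]
width: 16.7
```

The upward force rises to 12 N at the floor. I'll relieve it slightly, then open and withdraw straight up.

Call:
move_arm(series=[[[0,0,-0.001],0],[[0,0,-0.001],0]])

```text
clock: 13.48
eef_pos: [581.8, 193.9, 159.3]
tool_rot: [3.14, 0.003, -2.687]
force: [-0.3, -0.7, -0.3]
width: 17.0
```

Call:
move_arm(series=[[[0,0,0],0],[[0,0,0],0],[[0,0,0],0],[[0,0,0],0]], claw=0.5)

```text
clock: 13.98
eef_pos: [581.8, 193.9, 159.3]
tool_rot: [3.14, 0.003, -2.687]
force: [0.1, -1.0, -0.1]
width: 42.7
```

Call:
move_arm(series=[[[0,0,-0.01],0],[[0,0,-0.03],0],[[0,0,-0.06],0],[[0,0,-0.11],0],[[0,0,-0.16],0]])

```text
clock: 14.6
eef_pos: [581.4, 193.4, 321.5]
tool_rot: [3.14, 0.003, -2.686]
force: [1.2, 0.5, 0.1]
width: 42.6
```

```bash
python3 - <<'E'
from h import *
go((0,0,0),3.6)
E
python3 v.py v12.png
```

```text
pos [581.4 193.4 321.5] rot [ 3.140e+00  3.000e-03 -2.686e+00] t 14.6 shift [0.6083 0.0812 0.3196] turn -0.003 q [-0.24  0.5  -0.2   1.5   0.1   1.15  1.57] F [1.2 0.5 0.1] w 42.6
```

View pics/v12.png

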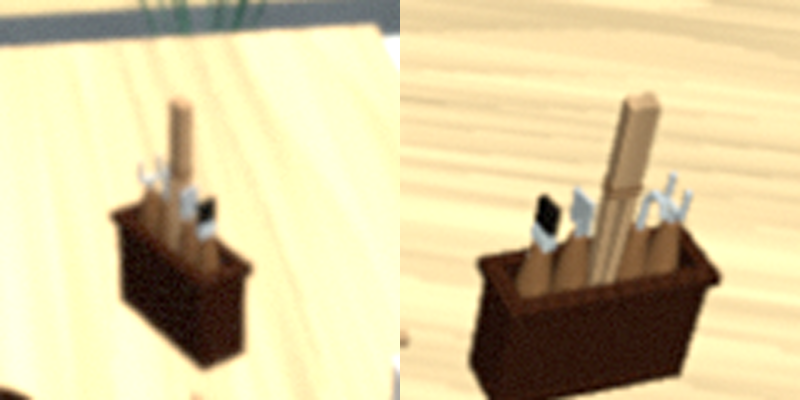

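The tweezers stand among the four upright tools and the gripper is clear. One numeric check of the lean, the pot and the bystanders, then I'll hand in.

Run:
```python
from h import *
T,e=tri(*ray(*cam('side'),190+181*.3,60+31),*ray(*cam('scene'),330+240*.3,135+30)); print('head',T.round(1),e.round(1),'expected above (576,191,210)')
for n in ('side','scene'):
    a=cv2.GaussianBlur(cv2.imread(f'pics/{n}0.png'),(5,5),0); b=cv2.GaussianBlur(get_image(n),(5,5),0)
    d=(cv2.absdiff(a,b).max(2)>25).astype(np.uint8); k,_,st,_=cv2.connectedComponentsWithStats(d); print(n,[tuple(map(int,x)) for x in st[1:] if x[4]>15])
finish_job()
```

```text
head [579.9 188.7 208. ] 0.8 expected above (576,191,210)
side [(0, 0, 14, 66, 513), (99, 0, 33, 31, 629), (224, 0, 41, 48, 1200), (0, 85, 15, 51, 468), (239, 90, 9, 29, 213), (215, 182, 27, 25, 243)]
scene [(302, 0, 5, 35, 134), (311, 0, 26, 21, 337), (338, 0, 7, 8, 43), (347, 0, 14, 23, 121), (388, 0, 87, 112, 6036), (333, 14, 10, 8, 54), (345, 18, 7, 6, 26), (321, 22, 10, 3, 22), (339, 23, 5, 10, 28), (350, 32, 3, 8, 18), (309, 34, 7, 8, 36), (226, 130, 11, 91, 511), (389, 164, 19, 41, 437), (380, 192, 6, 15, 53), (388, 206, 9, 14, 80)]
the job is handed in; nothing more can be done
```

The bamboo tweezers are standing tips down in the middle gap of the brown trough pot, two tools on each side, and the job is handed in at about 15 s of the 53 s allowed.

- **How it went:** I gripped the head at about 172 mm from the tips and lifted the tweezers off the rest. They hung about 40° over, and the tool cannot tilt. I pushed the tips lightly (about 5 N) against the rest's fixed top edge until they turned upright in the grip. I then lowered them between the spatula and the root hook until the floor pushed back with 12 N, eased off, let go and withdrew straight up.
- **Last checks:** The head end measured (580, 189, 208) mm, against about (576, 191, 210) expected for a fully upright stand. That is a lean of about 1–2°. The last picture shows all four tools upright.
- **Before and after:** Compared with the start, the pictures differ only at the arm, the now-empty rest, the tweezers and the tools nudged aside. The pot and the other things on the bench show no change.
- **Disagreements:** Floor contact came about 4 mm lower than I had calculated, which fits my estimate of the grip point and the calibration error. The tweezers had also turned about 2° past upright in the grip, so I shifted the insertion to allow for it.

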